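Hold the funnel in the oil bottle's neck for refilling

ROBOT

A 6-joint arm with a two-finger parallel gripper is mounted at the origin on a cart in front of the work surface, level with it; the furniture and walls round the work are solid. World frame = base frame: x ahead of the robot, y to its left, z up, the work surface at z = 0. Lengths are in m, angles in rad, forces in N, time in s.
With the tool pointing down it reaches from about 0.375 to 0.975 m from the base axis. Payload 3.8 kg.
Tool frame: the origin (TCP) lies midway between the tips of the shut fingers; the grasp point (between the pads) lies 19 mm behind it; z points along the fingers, y is the line along which they close (so a half turn about z gives the same grasp; the last joint's range is limited). The gripper opens to 85 mm and grips with 20 to 120 N. Pads are 22 mm wide; open, the fingers measure 114 mm over their backs; the gripper's body (76 mm by 85 mm) begins 54 mm behind the grasp point. The pads swing forward as they close: fully open they stand 13 mm farther back than shut.
Start: joints at [1.139, 0.264, 1.604, -0, 1.274, -0.037], TCP at [0.26, 0.623, 0.231] pointing down, gripper open.
Joint ranges: [-2.63, 2.63], [-0.94, 2.18], [0.31, 2.57], [-1.31, 4.45], [0, 2.66], [-2.55, 2.55]. Speed limits (rad/s): [2.57, 2.57, 3.14, 3.14, 3.14, 3.14].

INTERFACE

Orientations are given as a rotation vector (axis times angle).
In Python, from workcell import bot, read_camera, camera_info, ticket gives the robot as it stands.
- The arm moves only by the tool servo_tool, never from a script. Its argument "targets" is a list of rows, each an object of numbers: "hand": the closure, from -1 (fully open) to 1 (shut); "x", "y", "z": the shift along the tool's x, y, z as a fraction of full scale; "roll": the turn about the tool's z as a fraction of full scale. In form: [{"hand": .., "x": .., "y": .., "z": .., "roll": ..}, ...]. A call has 1 to 10 rows; each row is the pose to reach, as a shift and turn from the pose commanded when the call began, along the tool's axes at that moment, turning the shorter way round; what a row does not reach only later rows make up. Full scale, the value 1, is 50 cm for a shift and 180 degrees for a turn. A row lasts 1/12 s, in which the tool goes at most 41.7 mm and 7.16 degrees, less where a joint would pass 70% of its speed; a pose out of reach is approached as far as the arm can. A call with a number of a shift or a turn outside -1 to 1 is refused whole. A call with a gripper value outside its range is refused whole. The fingers move at their own pace and stop on an object; "grip_force" is the grip in N (left out, the last holds). Time passes only in rows, so rows that repeat a pose let the fingers close. It gives the time, the measured TCP pose, the force, the opening and the grip force at its end, in the units of the state.
- bot.read_state(): the state, without advancing time (a new reading comes with each control period).
- read_camera(name): name is "side" or "top" or "wrist"; returns the picture (400x640x3 uint8, red, green, blue); there is no depth.
- camera_info(name): a dict with "fx", "fy", "cx", "cy" (pixels), "k1" (the pictures are not rectified: a ray, as slopes to the right and down, at radius r is drawn at 1 + k1 r^2 times it, then the intrinsics apply), "eye" and "orientation" of the camera in the world; the wrist camera has in their place "T_tool_cam" (4x4, takes a point from camera to tool coordinates, whose origin is the TCP and whose axes are the flange's). Camera axes: x right, y down, z forward; pixel columns grow to the right and rows downward; lengths in m; the calibration is good to about 2 mm. A picture is of the moment at which its call begins: read the wrist's pose just before it. camera_info takes no time and is no camera call.
- ticket.finish_job(): hands the job in; it is judged then, once.
The state is a dict: "time": time; "q": joint angles; "joint_vel": joint speeds; "joint_torque": joint torques, N m; "tool_pos": TCP position; "tcp_rot": TCP orientation; "wrist_force": force on the tool from outside, world axes, zero at the start; "torque": the same for the moment, N m; "width": opening from 0.0 (shut) to 1.0 (fully open); "grip_force": force on a finger pad.
Only numpy, scipy, OpenCV 4.12 (cv2) and the standard library are available. Lean on these libraries where they do the work, as an engineer would, in place of code of your own. Each camera call takes 0.05 s, during which the arm holds its last target. There are 200 camera calls.

TASK

I am about to refill the steel oil bottle. First turn it where it stands so that its level window faces squarely out over the front edge of the worktop, where I stand and watch the level, and let go of it; then take the funnel out of its drip cup by the handle, lift it higher than the glasses, carry it across without disturbing anything, and hold it level and centred over the bottle with its spout in the neck but lifted about a finger's breadth clear of sitting down, touching the bottle nowhere, so that the air can get out while I pour. Finish while still holding it there, with the bottle standing where it was.

Things in the scene. Friction and masses are not known exactly. Their poses are not given: they have to be found in the camera images.
- oil_bottle: round steel oil bottle, open, 150 mm tall, 0.35 kg, loose on the flat worktop by the hob. Body 64 mm wide up to 98 mm, shoulder to 118 mm, then a straight neck 34 mm wide outside (36 at the lip), 26 mm inside, bore 36 mm deep; grip the neck from above to turn it. Origin: centre of its underside; z up its axis; its -x side carries the level window
- bottle_mouth (a point): centre of the bottle's mouth, level with its lip, 150 mm above its underside on its axis
- bottle_window (a point): middle of the face of the bottle's upright level window: a white strip with black tick marks in a black frame, 19 x 78 mm, on the bottle's -x side 52 mm above the underside, 35 mm from the axis
- drip_cup: plain open steel cup, 58 mm wide, 52 mm inside, 62 mm tall, fixed on the drainer ribs to the left of the bottle; the funnel stands in it. Origin: centre of its underside, z up, x square to the worktop's front edge and pointing away from it (world x), y to the left along that edge
- funnel: steel funnel, 0.09 kg, loose, upright in the drip cup, cone on its rim. Origin: centre of the spout's lower end, z up its axis. Spout 12 mm wide, 28 long, then a 45-degree cone (solid inside) to 87 mm wide at 71 mm. Seated in the bottle its spout would end 35 mm below the lip. Level bar handle, 10 wide, 12 tall, along +y from rim to 115 mm from the axis, mid-height 62 mm; a small ring at its end
- funnel_grip (a point): middle of the free part of the funnel's handle: 85 mm from the axis along the funnel's +y, 62 mm above the end of the spout; pinch across the 10 mm width (along the funnel's x) from above
- tumbler_1: green glass tumbler standing upside down on the drainer ribs, 71 mm wide, 105 mm tall; bystander; loose; origin at the centre of its underside
- tumbler_0: green glass tumbler standing upside down on the drainer ribs, 72 mm wide, 100 mm tall; bystander; loose; origin at the centre of its underside
- spice_jar_1: spice jar with dark lid on the drainer ribs, 41 mm wide, 105 mm tall; bystander; loose; origin at the centre of its underside
- tomato_1: tomato on the flat worktop behind the bottle, 58 mm wide, 61 mm tall; bystander; loose; origin at the centre of its underside

How it is judged:
On the way, in this order (a step that is already met when the one before it is completed fails the run):
1. the bottle stands where it was with its level window facing the front edge squarely, let go, while the funnel is still in its cup (angle between the x axis of oil_bottle and the x axis of drip_cup, either way round below 0.22 rad and y of drip_cup in the frame of oil_bottle above 0.1 m and angle between oil_bottle's own z axis and vertical below 0.06 rad and height (world z) of oil_bottle below 0.004 m and distance of oil_bottle from where it was at the start of the episode below 0.04 m and contact force between oil_bottle and the fingers below 0.05 N and distance of funnel from where it was at the start of the episode below 0.03 m), for 0.3 s.
2. the funnel is held out of its drip cup with the end of its spout higher than the glasses (contact force between funnel and drip_cup below 0.05 N and height (world z) of funnel above 0.11 m and contact force between funnel and the fingers above 0.5 N), for 0.1 s.
At the end, for the whole second after the job is handed in: Fingers alone hold the funnel still, upright within 7 deg, spout end within 6 mm of the bottle's mouth centre sideways and 6 to 28 mm below its lip, no contact with bottle or cup. Bottle upright, within 40 mm of its start, window facing the front edge within 0.22 rad (angle between the x axis of oil_bottle and the x axis of drip_cup, either way round below 0.22 rad and y of drip_cup in the frame of oil_bottle above 0.1 m and angle between oil_bottle's own z axis and vertical below 0.06 rad and height (world z) of oil_bottle below 0.004 m and distance of oil_bottle from where it was at the start of the episode below 0.04 m and linear speed of each of oil_bottle, funnel below 0.02 m/s and contact force between funnel and the fingers above 0.5 N and contact force between funnel and oil_bottle below 0.02 N and contact force between funnel and drip_cup below 0.02 N and horizontal distance between funnel and bottle_mouth below 0.006 m and angle between funnel's own z axis and vertical below 0.12 rad and z of funnel in the frame of oil_bottle between 0.122 and 0.144 m and angular speed of funnel below 0.2 rad/s); the arm keeps its last pose, push and grip.
It fails at once if a bystander is shifted by more than 25 mm or knocked over (distance of any of tumbler_1, tumbler_0, spice_jar_1, tomato_1 from where it was at the start of the episode above 0.025 m).
It fails at once if the bottle is tipped or lifted off (angle between oil_bottle's own z axis and vertical above 0.35 rad or height (world z) of oil_bottle above 0.06 m).
It also fails if it takes over 61 s, if anything falls off the work surface, if the arm or the gripper's body presses on something with over 40 N, if the wrist force passes 120 N, or if a joint passes its speed limit or range.

## Working session

There is one attempt and no reset: what is moved stays moved. The work goes in short steps, Python scripts to look and compute and a tool call to move; the robot and the scene stay as the last step left them, time stands still between calls to the robot, and variables do not carry over. Pictures are saved under pics/ and viewed, at most 10 in all, crops included, and the job is handed in when it is done.

Besides the shell and the picture viewer there is one more tool, called as a command line: name --argument value ..., lists and objects as JSON in quotes. servo_tool: Moves the arm, as the interface text tells. Its arguments: {"type":"object","properties":{"targets":{"type":"array"},"grip_force":{"type":"number"}},"required":["targets"]}

```bash
mkdir -p pics; cat > h.py <<'E'
import numpy as np, cv2
from scipy.spatial.transform import Rotation as R
from workcell import bot, read_camera, camera_info, ticket
def cam(n, st=None):
    c=camera_info(n)
    if 'T_tool_cam' in c:
        st=st or bot.read_state(); T=np.eye(4); T[:3,:3]=R.from_rotvec(st['tcp_rot']).as_matrix(); T[:3,3]=st['tool_pos']
        T=T@np.array(c['T_tool_cam']); return c,T[:3,:3],T[:3,3]
    o=np.array(c['orientation']); M=o if o.shape==(3,3) else R.from_rotvec(o).as_matrix() 
    return c,M,np.array(c['eye'])
def K(c): return np.array([[c['fx'],0,c['cx']],[0,c['fy'],c['cy']],[0,0,1.]]),np.array([c['k1'],0,0,0.])
def ray(C,px):
    c,M,e=C; k,d=K(c); u=cv2.undistortPoints(np.array([[px]],float),k,d)[0,0]
    v=M@np.array([u[0],u[1],1]); return e,v/np.linalg.norm(v)
def proj(C,P):
    c,M,e=C; k,d=K(c); return cv2.projectPoints(((np.atleast_2d(P)-e)@M),np.zeros(3),np.zeros(3),k,d)[0][:,0]
def atz(C,px,z):
    e,v=ray(C,px); return e+v*(z-e[2])/v[2]
def tri(*a):
    A=np.zeros((3,3));b=np.zeros(3)
    for C,px in a:
        e,v=ray(C,px);P=np.eye(3)-np.outer(v,v);A+=P;b+=P@e
    return np.linalg.solve(A,b)
E
python3 - <<'E'
from h import *
st=bot.read_state();print(st)
for n in('side','top','wrist'):
    print(n,camera_info(n))
    im=read_camera(n);cv2.imwrite(f'pics/{n}0.png',im[:,:,::-1])
E
```

```text
{'time': 0.0, 'q': array([ 1.13911446e+00,  2.64727072e-01,  1.60537787e+00,  1.15457840e-05,
        1.27371779e+00, -3.68945406e-02]), 'joint_vel': array([ 1.15917516e-04, -5.33380313e-05, -1.53074763e-03, -9.27882976e-04,
        1.38912362e-03, -6.68024180e-04]), 'joint_torque': array([ 1.83293494e-03, -5.15102971e+01, -3.67319655e+01,  1.79029457e-04,
        1.24689043e-02, -8.35803746e-06]), 'tool_pos': array([0.25929864, 0.62240899, 0.22997753]), 'tcp_rot': array([-0.6160124 , -3.08006518,  0.0034027 ]), 'wrist_force': array([-0.72727929,  0.53834443, -0.07951445]), 'torque': array([-0.00515661, -0.01233653,  0.00473549]), 'grip_force': 0.0, 'width': 1.0004402703739217}
side {'fx': 389.4779966755979, 'fy': 389.4779966755979, 'cx': 320.7772179480329, 'cy': 196.99545207402196, 'k1': -0.07541318704864604, 'eye': array([ 0.2677229 , -0.63633555,  0.56614824]), 'orientation': array([-2.10064443,  0.39936597, -0.22141114])}
top {'fx': 472.89920123224186, 'fy': 472.89920123224186, 'cx': 327.1955922943748, 'cy': 204.03694173929136, 'k1': 0.00953803350577356, 'eye': array([0.39592143, 0.01318131, 1.13107027]), 'orientation': array([-2.17283034,  2.11882104, -0.16212342])}
wrist {'fx': 275.3076809340147, 'fy': 275.3076809340147, 'cx': 324.72220807247106, 'cy': 192.55932133402086, 'k1': -0.0491842844658963, 'T_tool_cam': array([[ 6.08682497e-04, -9.60020370e-01, -2.79929487e-01,
         7.09724446e-02],
       [ 9.99999799e-01,  5.35078028e-04,  3.39358918e-04,
         1.63147911e-04],
       [-1.76007357e-04, -2.79929638e-01,  9.60020503e-01,
        -1.42486006e-01],
       [ 0.00000000e+00,  0.00000000e+00,  0.00000000e+00,
         1.00000000e+00]])}
```

View pics/side0.png

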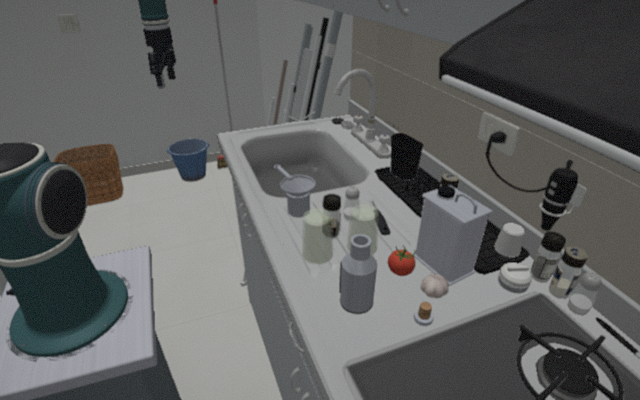

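View pics/top0.png

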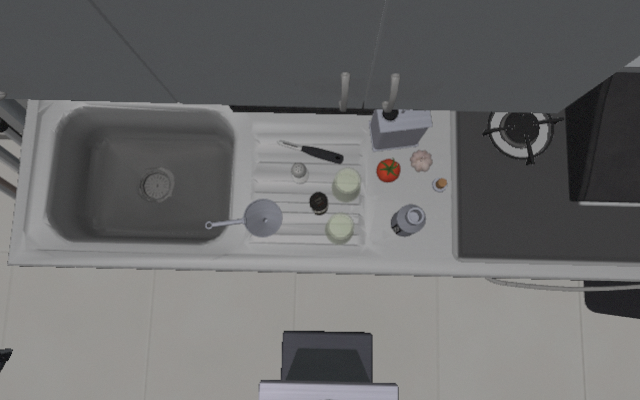

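The side view shows the bottle at (358,275) and the funnel at (297,190). The top view shows the bottle mouth at (415,215), with the window side at (397,227), and the funnel at (264,218) with its handle running to (209,225). I'll enlarge both.

```bash
python3 - <<'E'
import cv2,numpy as np
t=cv2.imread('pics/top0.png');s=cv2.imread('pics/side0.png')
f=lambda i,x,y,w,h,k:cv2.resize(i[y:y+h,x:x+w],None,fx=k,fy=k,interpolation=cv2.INTER_CUBIC)
a=f(t,200,150,260,100,3)            # 780x300 : x=200+u/3,y=150+v/3
b=f(s,270,155,130,100,3)   #390x300
c=f(s,325,225,65,100,3)      # 195
d=f(t,380,195,65,50,3)
o=np.zeros((600,800,3),np.uint8);o[:300,:780]=a;o[300:,:390]=b;o[300:,400:595]=c
o[300:500,600:800]=f(t,380,195,50,50,4)
cv2.imwrite('pics/crop1.png',o)
E
```

```text
(no output)
```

View pics/crop1.png

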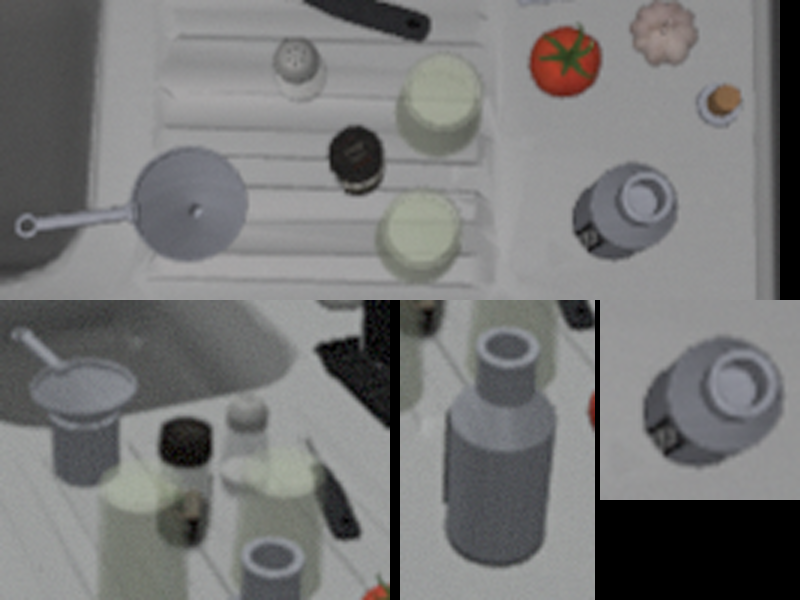

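```bash
python3 - <<'E'
from h import *
T,S=cam('top'),cam('side')
P=lambda n,t,s:print(n,tri((T,t),(S,s)).round(4))
P('mouth',(415,216.7),(360.7,240.5));P('rim',(263.3,218),(297.7,184));P('ring',(209,225),(276.7,166.7))
print('m@.15',atz(T,(415,216.7),.15),atz(S,(360.7,240.5),.15))
print('rim',[atz(T,(263.3,218),z) for z in(.08,.095,.11)])
# window: on circle r=.035 around axis; which azimuth
m=atz(T,(415,216.7),.15)
for z in(.091,.08,.07):print('win',z,atz(T,(396,229),z)-m, np.linalg.norm((atz(T,(396,229),z)-m)[:2]))
for n,p in dict(t0=(340,226.5),t1=(347.5,181),jar=(319,200),tom=(388,170)).items():print(n,atz(T,p,.1 if n!='tom' else .05))
st=bot.read_state();M=R.from_rotvec(st['tcp_rot']).as_matrix();print(M)
E
```

```text
mouth [ 0.522  -0.1729  0.1496]
rim [0.5174 0.1529 0.0865]
ring [0.499  0.2743 0.0789]
m@.15 [ 0.51997637 -0.17208071  0.15      ] [ 0.52382725 -0.17367895  0.15      ]
rim [array([0.51727685, 0.15399238, 0.08      ]), array([0.51554497, 0.15198284, 0.095     ]), array([0.51381308, 0.1499733 , 0.11      ])]
win 0.091 [-0.02095904  0.03087143 -0.059     ] 0.03731389069707075
win 0.08 [-0.01986868  0.02923856 -0.07      ] 0.03535049862859143
win 0.07 [-0.01887744  0.02775414 -0.08      ] 0.03356560294383305
t0 [ 0.50050638 -0.01724557  0.1       ]
t1 [ 0.60235232 -0.03178638  0.1       ]
jar [0.55803484 0.03031463 0.1       ]
tom [ 0.640973   -0.12812536  0.05      ]
[[-9.23083706e-01  3.84598387e-01 -7.43531798e-04]
 [ 3.84599099e-01  9.23082327e-01 -1.59683291e-03]
 [ 7.22017020e-05 -1.75997210e-03 -9.99998449e-01]]
```

servo_tool --targets '[{"hand": -1,"x": -0.549,"y": -0.633,"z": -0.04,"roll": 0.16},{"hand": -1,"x": -0.549,"y": -0.633,"z": -0.04,"roll": 0.16},{"hand": -1,"x": -0.549,"y": -0.633,"z": -0.04,"roll": 0.16},{"hand": -1,"x": -0.549,"y": -0.633,"z": -0.04,"roll": 0.16},{"hand": -1,"x": -0.549,"y": -0.633,"z": -0.04,"roll": 0.16},{"hand": -1,"x": -0.549,"y": -0.633,"z": -0.04,"roll": 0.16},{"hand": -1,"x": -0.549,"y": -0.633,"z": -0.04,"roll": 0.16},{"hand": -1,"x": -0.549,"y": -0.633,"z": -0.04,"roll": 0.16},{"hand": -1,"x": -0.549,"y": -0.633,"z": -0.04,"roll": 0.16},{"hand": -1,"x": -0.549,"y": -0.633,"z": -0.04,"roll": 0.16}]'

```text
time: 0.98
tool_pos: [0.3903, 0.226, 0.2511]
tcp_rot: [1.362, 2.831, 0.0]
wrist_force: [1.0, 1.2, 0.9]
width: 0.997
grip_force: 0.0
```

```bash
cat >> h.py <<'E'
def delta(target, yaz=None):
    "fractions x,y,z,roll from present (measured) pose to TCP target and tool-y azimuth (deg)"
    st=bot.read_state();M=R.from_rotvec(st['tcp_rot']).as_matrix()
    d=M.T@(np.array(target)-st['tool_pos'])/.5
    a=np.degrees(np.arctan2(M[1,1],M[0,1])); r=0 if yaz is None else ((a-yaz+90)%180-90)/180
    print('t',round(st['time'],2),'pos',st['tool_pos'].round(4),'yaz',a.round(1),'q6',st['q'][5].round(2),'w',round(st['width'],3),'grip',round(st['grip_force'],1),'F',st['wrist_force'].round(2)); print('frac',d.round(4),'roll',round(r,4),'tilt',M[:,2].round(4))
E
python3 -c "
from h import *
delta((.49,-.1,.28),10)"
```

```text
t 0.98 pos [0.3903 0.226  0.2511] yaz 38.6 q6 -0.2 w 0.997 grip 0.0 F [0.96 1.2  0.9 ]
frac [-0.634  -0.2511 -0.0577] roll 0.159 tilt [ 2.e-04  0.e+00 -1.e+00]
```

servo_tool --targets '[{"hand": -1,"x": -0.634,"y": -0.251,"z": -0.058,"roll": 0.159},{"hand": -1,"x": -0.634,"y": -0.251,"z": -0.058,"roll": 0.159},{"hand": -1,"x": -0.634,"y": -0.251,"z": -0.058,"roll": 0.159},{"hand": -1,"x": -0.634,"y": -0.251,"z": -0.058,"roll": 0.159},{"hand": -1,"x": -0.634,"y": -0.251,"z": -0.058,"roll": 0.159},{"hand": -1,"x": -0.634,"y": -0.251,"z": -0.058,"roll": 0.159},{"hand": -1,"x": -0.634,"y": -0.251,"z": -0.058,"roll": 0.159},{"hand": -1,"x": -0.634,"y": -0.251,"z": -0.058,"roll": 0.159},{"hand": -1,"x": -0.634,"y": -0.251,"z": -0.058,"roll": 0.159},{"hand": -1,"x": -0.634,"y": -0.251,"z": -0.058,"roll": 0.159}]'

```text
time: 1.82
tool_pos: [0.4904, -0.1008, 0.2801]
tcp_rot: [2.026, 2.401, -0.001]
wrist_force: [0.1, 0.6, -1.5]
width: 1.002
grip_force: 0.0
```

```bash
python3 -c "
from h import *
import pickle
st=bot.read_state();C=cam('wrist',st);im=read_camera('wrist');cv2.imwrite('pics/w1.png',im[:,:,::-1]);pickle.dump(C,open('w1.pkl','wb'))
delta((.521,-.173,.2),10)
print(st['joint_vel'].round(3),proj(C,[.521,-.173,.15]))
"
```

```text
t 1.87 pos [ 0.4898 -0.0989  0.2797] yaz 9.8 q6 -0.42 w 1.0 grip 0.0 F [-0.65 -0.16 -0.76]
frac [-0.1568  0.0365  0.1592] roll -0.0012 tilt [-1.1e-03  8.0e-04 -1.0e+00]
[ 0.06  -0.023  0.035  0.031  0.019  0.031] [[340.7680596 251.7651742]]
```

View pics/w1.png

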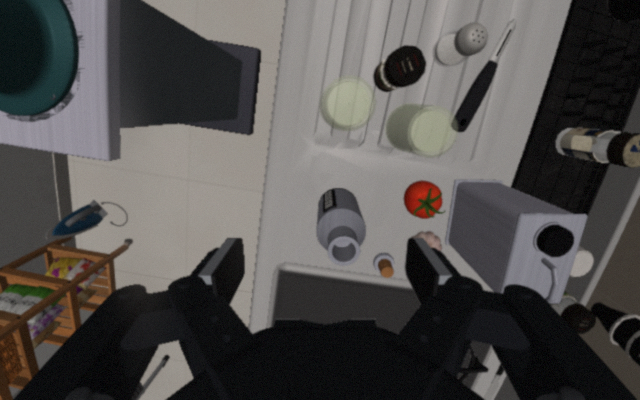

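The mouth is at about (346,248), against a predicted (341,252), and the window is at (330,200). I'll enlarge to read the window azimuth.

```bash
python3 -c "
import cv2
i=cv2.imread('pics/w1.png')[180:275,300:385];cv2.imwrite('pics/w1c.png',cv2.resize(i,None,fx=6,fy=6,interpolation=cv2.INTER_CUBIC))"
```

```text
(no output)
```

View pics/w1c.png

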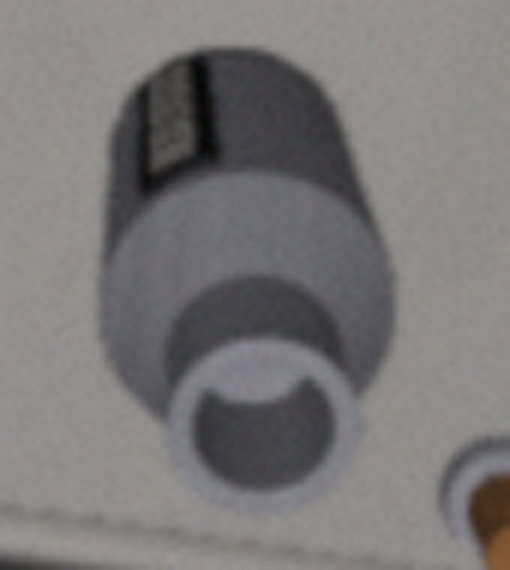

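```bash
python3 -c "
from h import *
import pickle
C=pickle.load(open('w1.pkl','rb'));T,S=cam('top'),cam('side')
m=(344.2,250.8)
print(tri((C,m),(T,(415,216.7))),tri((C,m),(T,(415,216.7)),(S,(360.7,240.5))))
a=atz(C,m,.15);print(a)
for p in((323.8,211.7),(335.8,206.7),(329.8,209.2)):
    w=atz(C,p,.091)-a;print(w,np.hypot(*w[:2]),np.degrees(np.arctan2(w[1],w[0])))
"
```

```text
[ 0.52244579 -0.1720999   0.14858799] [ 0.52308152 -0.17229774  0.14879674]
[ 0.52450841 -0.17119956  0.15      ]
[-0.02638312  0.0199315  -0.059     ] 0.033065591483361995 142.93026116562524
[-0.01245675  0.02919039 -0.059     ] 0.03173719296915043 113.10995271712977
[-0.01940136  0.02457406 -0.059     ] 0.03130969645936176 128.2912921446828
```

```bash
python3 -c "
from h import *
delta((.5225,-.172,.118),10)"
```

```text
t 1.87 pos [ 0.4898 -0.0989  0.2797] yaz 9.8 q6 -0.42 w 1.0 grip 0.0 F [-0.65 -0.16 -0.76]
frac [-0.1555  0.0399  0.3232] roll -0.0012 tilt [-1.1e-03  8.0e-04 -1.0e+00]
```

servo_tool --targets '[{"hand": -1,"x": -0.153,"y": 0.039,"z": 0.1},{"hand": -1,"x": -0.153,"y": 0.039,"z": 0.1},{"hand": -1,"x": -0.153,"y": 0.039,"z": 0.1},{"hand": -1,"x": -0.153,"y": 0.039,"z": 0.15},{"hand": -1,"x": -0.153,"y": 0.039,"z": 0.2},{"hand": -1,"x": -0.153,"y": 0.039,"z": 0.25},{"hand": -1,"x": -0.153,"y": 0.039,"z": 0.29},{"hand": -1,"x": -0.153,"y": 0.039,"z": 0.323},{"hand": -1,"x": -0.153,"y": 0.039,"z": 0.323},{"hand": -1,"x": -0.153,"y": 0.039,"z": 0.323}]'

```text
invalid input
```

servo_tool --targets '[{"hand": 1},{"hand": 1},{"hand": 1},{"hand": 1},{"hand": 1},{"hand": 1},{"hand": 1},{"hand": 1},{"hand": 1},{"hand": 1}]' --grip_force 30

```text
invalid input
```

```bash
python3 -c "
from h import *
delta((.5225,-.172,.118),63)"
```

```text
t 1.87 pos [ 0.4898 -0.0989  0.2797] yaz 9.8 q6 -0.42 w 1.0 grip 0.0 F [-0.65 -0.16 -0.76]
frac [-0.1555  0.0399  0.3232] roll -0.2956 tilt [-1.1e-03  8.0e-04 -1.0e+00]
```

All fields are needed in every row.

servo_tool --targets '[{"hand": -1,"x": -0.153,"y": 0.039,"z": 0.1,"roll": 0},{"hand": -1,"x": -0.153,"y": 0.039,"z": 0.1,"roll": 0},{"hand": -1,"x": -0.153,"y": 0.039,"z": 0.1,"roll": 0},{"hand": -1,"x": -0.153,"y": 0.039,"z": 0.15,"roll": 0},{"hand": -1,"x": -0.153,"y": 0.039,"z": 0.2,"roll": 0},{"hand": -1,"x": -0.153,"y": 0.039,"z": 0.25,"roll": 0},{"hand": -1,"x": -0.153,"y": 0.039,"z": 0.29,"roll": 0},{"hand": -1,"x": -0.153,"y": 0.039,"z": 0.323,"roll": 0},{"hand": -1,"x": -0.153,"y": 0.039,"z": 0.323,"roll": 0},{"hand": -1,"x": -0.153,"y": 0.039,"z": 0.323,"roll": 0}]'

```text
time: 2.7
tool_pos: [0.5213, -0.1679, 0.1177]
tcp_rot: [-2.016, -2.405, 0.001]
wrist_force: [0.0, 0.5, 0.1]
width: 1.004
grip_force: 0.0
```

```bash
python3 -c "
from h import *
delta((.5225,-.172,.118),63)"
```

```text
t 2.7 pos [ 0.5213 -0.1679  0.1177] yaz 10.1 q6 -0.53 w 1.004 grip 0.0 F [0.03 0.51 0.11]
frac [-0.0084  0.001  -0.0005] roll -0.2941 tilt [-0.003   0.0016 -1.    ]
```

servo_tool --targets '[{"hand": -1,"x": -0.007,"y": 0.001,"z": 0,"roll": 0},{"hand": -1,"x": -0.007,"y": 0.001,"z": 0,"roll": 0},{"hand": 1,"x": -0.007,"y": 0.001,"z": 0,"roll": 0},{"hand": 1,"x": -0.007,"y": 0.001,"z": 0,"roll": 0},{"hand": 1,"x": -0.007,"y": 0.001,"z": 0,"roll": 0},{"hand": 1,"x": -0.007,"y": 0.001,"z": 0,"roll": 0},{"hand": 1,"x": -0.007,"y": 0.001,"z": 0,"roll": 0},{"hand": 1,"x": -0.007,"y": 0.001,"z": 0,"roll": 0},{"hand": 1,"x": -0.007,"y": 0.001,"z": 0,"roll": 0},{"hand": 1,"x": -0.007,"y": 0.001,"z": 0,"roll": 0}]' --grip_force 30

```text
time: 3.53
tool_pos: [0.524, -0.1736, 0.1192]
tcp_rot: [2.02, 2.405, 0.001]
wrist_force: [0.1, 0.7, 3.7]
width: 0.389
grip_force: 30.9
```

```bash
python3 -c "
from h import *
delta((.5225,-.172,.118),63)"
```

```text
t 3.53 pos [ 0.524  -0.1736  0.1192] yaz 10.0 q6 -0.54 w 0.389 grip 30.9 F [0.11 0.66 3.71]
frac [ 0.0037 -0.0023  0.0023] roll -0.2947 tilt [ 9.e-04 -3.e-04 -1.e+00]
```

servo_tool --targets '[{"hand": 1,"x": 0,"y": 0,"z": 0,"roll": -0.03},{"hand": 1,"x": 0,"y": 0,"z": 0,"roll": -0.065},{"hand": 1,"x": 0,"y": 0,"z": 0,"roll": -0.1},{"hand": 1,"x": 0,"y": 0,"z": 0,"roll": -0.135},{"hand": 1,"x": 0,"y": 0,"z": 0,"roll": -0.17},{"hand": 1,"x": 0,"y": 0,"z": 0,"roll": -0.205},{"hand": 1,"x": 0,"y": 0,"z": 0,"roll": -0.24},{"hand": 1,"x": 0,"y": 0,"z": 0,"roll": -0.27},{"hand": 1,"x": 0,"y": 0,"z": 0,"roll": -0.295},{"hand": 1,"x": 0,"y": 0,"z": 0,"roll": -0.295}]'

```text
time: 4.37
tool_pos: [0.5239, -0.1736, 0.1192]
tcp_rot: [0.728, 3.055, -0.0]
wrist_force: [-0.4, -0.5, 4.4]
width: 0.389
grip_force: 30.9
```

```bash
python3 -c "
from h import *
for n in('side','top'):cv2.imwrite(f'pics/{n}1.png',read_camera(n)[:,:,::-1])
delta((.5225,-.172,.118),63)
a=cv2.imread('pics/side1.png')[205:320,320:400];b=cv2.imread('pics/top1.png')[190:245,380:450]
o=np.zeros((600,800,3),np.uint8)
a=cv2.resize(a,None,fx=5,fy=5);b=cv2.resize(b,None,fx=5,fy=5);o[:575,:400]=a;o[:275,410:760]=b;cv2.imwrite('pics/c2.png',o)"
```

```text
t 4.47 pos [ 0.5239 -0.1736  0.1191] yaz 62.9 q6 -1.46 w 0.389 grip 30.9 F [-0.42 -0.79  6.09]
frac [0.004  0.0017 0.0023] roll -0.0003 tilt [ 8.e-04 -5.e-04 -1.e+00]
```

View pics/c2.png

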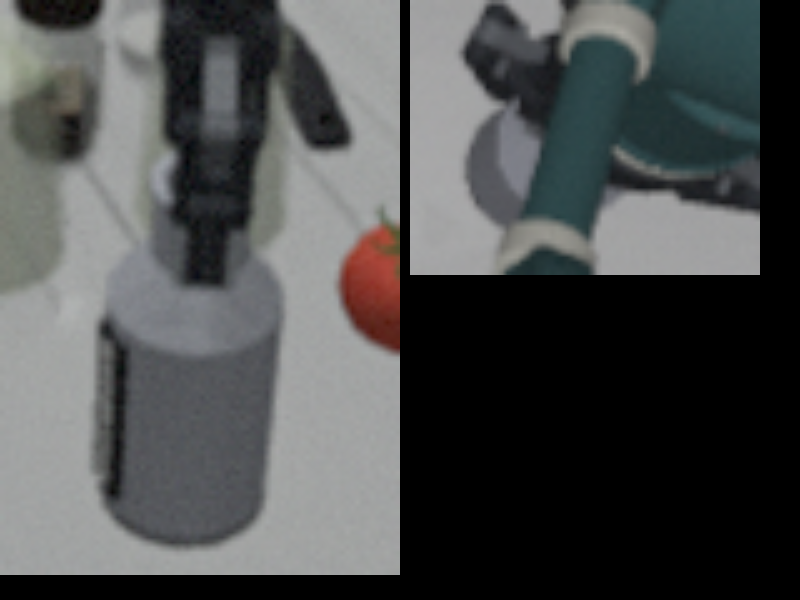

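The bottle has turned. Its window frame's near edge is at crop (127,330)–(118,498), about (345.4,271)–(343.6,304.6) in the picture. I'll check that against projected azimuths, then release.

```bash
python3 -c "
from h import *
S=cam('side')
print('mouthpred',proj(S,[.5225,-.172,.15]))
for az in(170,175,180,185,190):
  a=np.radians(az);c=np.array([.523,-.173,0]);n=np.array([np.cos(a),np.sin(a),0]);t=np.array([-n[1],n[0],0])
  print(az,[proj(S,c+n*.035+t*s*.0095+[0,0,z]).round(1).tolist()[0] for s in(-1,1) for z in(.091,.013)])
c=np.array([.523,-.173,0])
print([proj(S,c+[.032*np.cos(a),.032*np.sin(a),.05])[0].round(1).tolist() for a in np.radians([150,330])])
delta((.5239,-.1736,.24),8.5)"
```

```text
mouthpred [[359.5676248  240.11020162]]
170 [[338.1, 265.4], [337.0, 296.0], [340.6, 272.6], [339.4, 303.4]]
175 [[338.1, 266.6], [337.1, 297.2], [341.6, 273.6], [340.3, 304.5]]
180 [[338.3, 267.8], [337.2, 298.5], [342.6, 274.7], [341.3, 305.5]]
185 [[338.6, 269.0], [337.6, 299.7], [343.9, 275.7], [342.5, 306.6]]
190 [[339.1, 270.2], [338.0, 300.9], [345.2, 276.6], [343.7, 307.5]]
[[339.9, 281.0], [374.4, 284.6]]
t 4.47 pos [ 0.5239 -0.1736  0.1191] yaz 62.9 q6 -1.46 w 0.389 grip 30.9 F [-0.42 -0.79  6.09]
frac [-2.000e-04  1.000e-04 -2.417e-01] roll 0.3025 tilt [ 8.e-04 -5.e-04 -1.e+00]
```

servo_tool --targets '[{"hand": -1,"x": 0,"y": 0,"z": 0,"roll": 0},{"hand": -1,"x": 0,"y": 0,"z": 0,"roll": 0},{"hand": -1,"x": 0,"y": 0,"z": 0,"roll": 0},{"hand": -1,"x": 0,"y": 0,"z": 0,"roll": 0},{"hand": -1,"x": 0,"y": 0,"z": 0,"roll": 0},{"hand": -1,"x": 0,"y": 0,"z": 0,"roll": 0},{"hand": -1,"x": 0,"y": 0,"z": -0.04,"roll": 0},{"hand": -1,"x": 0,"y": 0,"z": -0.1,"roll": 0},{"hand": -1,"x": 0,"y": 0,"z": -0.17,"roll": 0},{"hand": -1,"x": 0,"y": 0,"z": -0.24,"roll": 0}]'

```text
time: 5.3
tool_pos: [0.5227, -0.1731, 0.239]
tcp_rot: [-0.732, -3.053, -0.0]
wrist_force: [1.3, -0.5, -0.0]
width: 1.001
grip_force: 0.0
```

```bash
python3 -c "
from h import *
delta((.425,-.15,.26),63)"
```

```text
t 5.3 pos [ 0.5227 -0.1731  0.239 ] yaz 63.1 q6 -1.47 w 1.001 grip 0.0 F [ 1.29 -0.48 -0.02]
frac [ 0.1952 -0.0473 -0.0415] roll 0.0003 tilt [-2.1e-03  8.0e-04 -1.0e+00]
```

servo_tool --targets '[{"hand": -1,"x": 0.195,"y": -0.047,"z": -0.04,"roll": -0.1},{"hand": -1,"x": 0.195,"y": -0.047,"z": -0.04,"roll": -0.1},{"hand": -1,"x": 0.195,"y": -0.047,"z": -0.04,"roll": -0.1},{"hand": -1,"x": 0.195,"y": -0.047,"z": -0.04,"roll": -0.1},{"hand": -1,"x": 0.195,"y": -0.047,"z": -0.04,"roll": -0.1},{"hand": -1,"x": 0.195,"y": -0.047,"z": -0.04,"roll": -0.1},{"hand": -1,"x": 0.195,"y": -0.047,"z": -0.04,"roll": -0.1}]'

```text
time: 5.88
tool_pos: [0.4266, -0.1504, 0.2583]
tcp_rot: [-0.246, -3.132, -0.0]
wrist_force: [0.4, -0.1, 0.0]
width: 0.997
grip_force: 0.0
```

```bash
python3 -c "
from h import *
import pickle
st=bot.read_state();C=cam('wrist',st);im=read_camera('wrist');cv2.imwrite('pics/w2.png',im[:,:,::-1]);pickle.dump(C,open('w2.pkl','wb'))
print(st['tool_pos'],st['joint_vel'].round(3));p=proj(C,[.523,-.173,.1])[0];print(p)
x,y=(p-[55,45]).astype(int);print(x,y)
cv2.imwrite('pics/w2c.png',cv2.resize(im[max(y,0):y+90,x:x+110,::-1],None,fx=6,fy=6,interpolation=cv2.INTER_CUBIC))
"
```

```text
[ 0.42664274 -0.15041469  0.25833401] [ 0.001  0.011 -0.003  0.001  0.006 -0.004]
[318.55244652 256.79003614]
263 211
```

View pics/w2c.png

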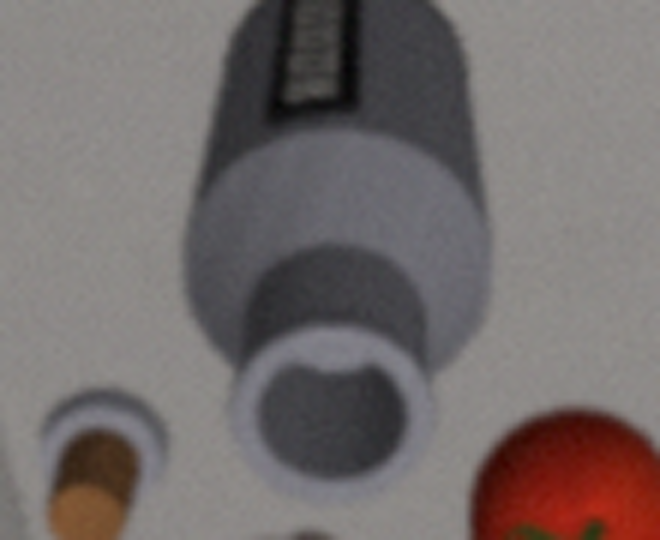

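The mouth centre is at crop (333,412), and the window's top edge runs from (268,120) to (357,108).

```bash
python3 -c "
from h import *
import pickle
C=pickle.load(open('w2.pkl','rb'));f=lambda u,v:(263+u/6,211+v/6)
a=atz(C,f(333,412),.15);print(a)
for p in((268,120),(357,108),(313,114)):
    w=atz(C,f(*p),.091)-a;print(w,np.hypot(*w[:2]),np.degrees(np.arctan2(w[1],w[0])))
e=atz(C,f(268,120),.091)-atz(C,f(357,108),.091);print(np.degrees(np.arctan2(e[1],e[0]))-270)
a0=np.array([.523,-.173,0])
for az in (175,180,185):
  a=np.radians(az);n=np.array([np.cos(a),np.sin(a),0]);t=np.array([-n[1],n[0],0])
  print(az,[((proj(C,a0+n*.035+t*s*.0095+[0,0,.091])[0]-[263,211])*6).round() for s in(1,-1)])
print(((proj(C,a0+[0,0,.15])[0]-[263,211])*6))
delta((.48,.18,.26),8.5)
"
```

```text
[ 0.52203382 -0.17182861  0.15      ]
[-0.03106745 -0.00959995 -0.059     ] 0.0325168486633481 -162.82867377554982
[-0.03087518  0.00874709 -0.059     ] 0.03209031707066316 164.18232340523514
[-0.03095713 -0.00031368 -0.059     ] 0.030958716193560974 -179.41946280610375
-360.60040613570123
175 [array([275., 102.]), array([368.,  96.])]
180 [array([260., 108.]), array([353.,  94.])]
185 [array([247., 114.]), array([337.,  93.])]
[327.30527511 417.583904  ]
t 5.93 pos [ 0.4266 -0.1504  0.2582] yaz 81.0 q6 -1.81 w 1.001 grip 0.0 F [ 0.38 -0.72  0.62]
frac [-0.0025  0.6693 -0.0035] roll 0.403 tilt [-6.e-04  3.e-04 -1.e+00]
```

The window faces the front to within about 1°. Next I'll go to the funnel.

```bash
python3 -c "
from h import *
delta((.503,.22,.22),8.5)"
```

```text
t 5.93 pos [ 0.4266 -0.1504  0.2582] yaz 81.0 q6 -1.81 w 1.001 grip 0.0 F [ 0.38 -0.72  0.62]
frac [-0.0355  0.7555  0.0765] roll 0.403 tilt [-6.e-04  3.e-04 -1.e+00]
```

servo_tool --targets '[{"hand": -1,"x": -0.036,"y": 0.755,"z": 0,"roll": 0.39},{"hand": -1,"x": -0.036,"y": 0.755,"z": 0,"roll": 0.39},{"hand": -1,"x": -0.036,"y": 0.755,"z": 0,"roll": 0.39},{"hand": -1,"x": -0.036,"y": 0.755,"z": 0,"roll": 0.39},{"hand": -1,"x": -0.036,"y": 0.755,"z": 0,"roll": 0.39},{"hand": -1,"x": -0.036,"y": 0.755,"z": 0,"roll": 0.39},{"hand": -1,"x": -0.036,"y": 0.755,"z": 0,"roll": 0.39},{"hand": -1,"x": -0.036,"y": 0.755,"z": 0.07,"roll": 0.39},{"hand": -1,"x": -0.036,"y": 0.755,"z": 0.07,"roll": 0.39},{"hand": -1,"x": -0.036,"y": 0.755,"z": 0.07,"roll": 0.39}]'

```text
time: 6.77
tool_pos: [0.5001, 0.2059, 0.2273]
tcp_rot: [1.85, 2.539, -0.0]
wrist_force: [1.1, -0.5, 0.4]
width: 0.998
grip_force: 0.0
```

servo_tool --targets '[{"hand": -1,"x": 0,"y": 0,"z": 0,"roll": 0.012},{"hand": -1,"x": 0,"y": 0,"z": 0,"roll": 0.012},{"hand": -1,"x": 0,"y": 0,"z": 0,"roll": 0.012}]'

```text
time: 7.02
tool_pos: [0.4994, 0.2041, 0.2271]
tcp_rot: [-1.886, -2.511, 0.003]
wrist_force: [-0.6, -0.1, 0.3]
width: 1.0
grip_force: 0.0
```

```bash
python3 -c "
from h import *
import pickle
st=bot.read_state();C=cam('wrist',st);im=read_camera('wrist');cv2.imwrite('pics/w3.png',im[:,:,::-1]);pickle.dump(C,open('w3.pkl','wb'))
delta((.503,.22,.22),8.5)
print(proj(C,[[.517,.153,.0865],[.499,.274,.079]]))
x,y=240,160
cv2.imwrite('pics/w3c.png',cv2.resize(im[y:y+150,x:x+180,::-1],None,fx=4,fy=4,interpolation=cv2.INTER_CUBIC))
"
```

```text
t 7.07 pos [0.4996 0.2035 0.2277] yaz 16.1 q6 0.06 w 1.001 grip 0.0 F [-0.27  0.11 -0.18]
frac [0.0299 0.0158 0.0153] roll 0.0422 tilt [-9.e-04 -7.e-04 -1.e+00]
[[327.08477135 229.15696537]
 [343.46251358 116.51371883]]
```

View pics/w3c.png

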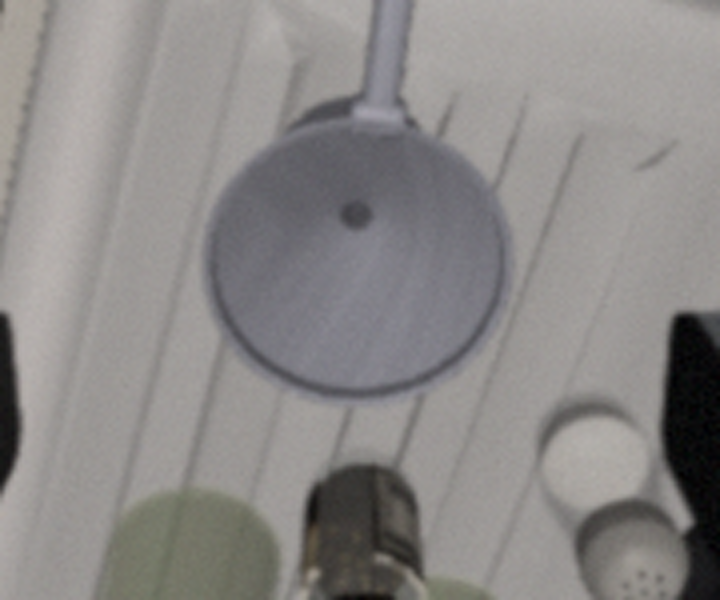

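The rim spans x 206–512 and y 118–402 in the crop, so its centre is near (329.8,225). The handle centreline passes through (335.5,187.5) and (338,160).

```bash
python3 -c "
from h import *
import pickle
from scipy.optimize import least_squares
C=pickle.load(open('w3.pkl','rb'));T,S=cam('top'),cam('side');f=lambda u,v:np.array((240+u/4,160+v/4))
# rim extents fit
obs=np.r_[240+206/4,240+512/4,160+118/4,160+402/4]
a=np.linspace(0,2*np.pi,181)
def ext(C,c,r=.0435):
    p=proj(C,np.c_[c[0]+r*np.cos(a),c[1]+r*np.sin(a),np.full(181,c[2])]);return np.r_[p.min(0)[0],p.max(0)[0],p.min(0)[1],p.max(0)[1]]
oT=np.r_[200+132/3,200+248/3,150+147/3,150+261/3];oS=np.r_[270+30/3,270+137/3,155+(360-300)/3,155+(417-300)/3]
for nm,F in dict(w=lambda c:ext(C,c)-obs,wt=lambda c:np.r_[ext(C,c)-obs,ext(T,c)-oT],all=lambda c:np.r_[ext(C,c)-obs,ext(T,c)-oT,ext(S,c)-oS]).items():
    r=least_squares(F,[.517,.153,.0865]);print(nm,r.x.round(4),r.fun.round(1))
for z in(.074,.078):
    p,q=atz(C,(335.5,187.5),z),atz(C,(338,160),z);print(p,q,np.degrees(np.arctan2(*(q-p)[1::-1])))
print(atz(T,(209,225),.078),atz(T,(243.3,221),.078))
print(tri((C,f(357,214)),(T,(265.3,220.3))))
"
```

```text
w [0.5198 0.1545 0.0805] [-0.1  0.1  0.1 -0.1]
wt [0.5194 0.1542 0.0797] [-0.4 -0.4  0.1 -0.2 -0.2  0.1 -1.1 -0.5]
all [0.5191 0.1551 0.0828] [-0.7  0.  -0.   0.4 -0.9 -0.5 -1.2 -0.5  0.  -0.3  1.2  0.1]
[0.51347602 0.19856109 0.074     ] [0.50715208 0.22882598 0.074     ] 101.80231044590433
[0.51302311 0.1995627  0.078     ] [0.50678477 0.22941796 0.078     ] 101.80231044590448
[0.49872949 0.27460825 0.078     ] [0.50962831 0.19863338 0.078     ]
[0.51823857 0.1546438  0.03911902]
```

```bash
python3 -c "
from h import *
delta((.505,.238,.057),9.5)"
```

```text
t 7.07 pos [0.4996 0.2035 0.2277] yaz 16.1 q6 0.06 w 1.001 grip 0.0 F [-0.27  0.11 -0.18]
frac [0.0635 0.03   0.3413] roll 0.0367 tilt [-9.e-04 -7.e-04 -1.e+00]
```

servo_tool --targets '[{"hand": -1,"x": 0.063,"y": 0.03,"z": 0.1,"roll": 0.036},{"hand": -1,"x": 0.063,"y": 0.03,"z": 0.15,"roll": 0.036},{"hand": -1,"x": 0.063,"y": 0.03,"z": 0.2,"roll": 0.036},{"hand": -1,"x": 0.063,"y": 0.03,"z": 0.25,"roll": 0.036},{"hand": -1,"x": 0.063,"y": 0.03,"z": 0.3,"roll": 0.036},{"hand": -1,"x": 0.063,"y": 0.03,"z": 0.34,"roll": 0.036},{"hand": -1,"x": 0.063,"y": 0.03,"z": 0.34,"roll": 0.036},{"hand": -1,"x": 0.063,"y": 0.03,"z": 0.34,"roll": 0.036},{"hand": -1,"x": 0.063,"y": 0.03,"z": 0.34,"roll": 0.036},{"hand": -1,"x": 0.063,"y": 0.03,"z": 0.34,"roll": 0.036}]'

```text
time: 7.9
tool_pos: [0.507, 0.2383, 0.0605]
tcp_rot: [2.028, 2.397, 0.006]
wrist_force: [0.3, -0.4, 0.7]
width: 0.996
grip_force: 0.0
```

```bash
python3 -c "
from h import *
delta((.505,.238,.057),9.5)
cv2.imwrite('pics/w4.png',cv2.resize(read_camera('wrist')[:,120:520,::-1],None,fx=1.5,fy=1.5))"
```

```text
t 7.9 pos [0.507  0.2383 0.0605] yaz 9.5 q6 0.23 w 0.996 grip 0.0 F [ 0.32 -0.42  0.67]
frac [ 0.    -0.004  0.007] roll 0.0001 tilt [ 0.0037  0.0015 -1.    ]
```

View pics/w4.png

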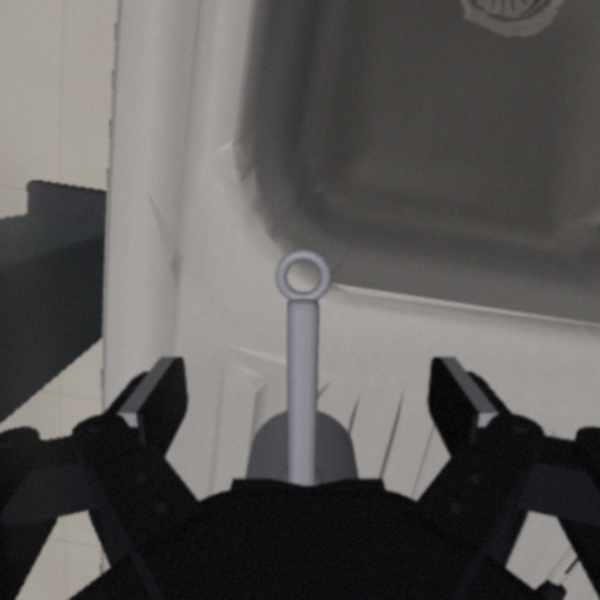

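The handle runs straight up the picture at column 302, central between the fingers (157 and 462), so it is well aligned. I'll lower 3 mm and close.

servo_tool --targets '[{"hand": -1,"x": 0,"y": -0.003,"z": 0.006,"roll": 0},{"hand": -1,"x": 0,"y": -0.003,"z": 0.006,"roll": 0},{"hand": 1,"x": 0,"y": -0.003,"z": 0.006,"roll": 0},{"hand": 1,"x": 0,"y": -0.003,"z": 0.006,"roll": 0},{"hand": 1,"x": 0,"y": -0.003,"z": 0.006,"roll": 0},{"hand": 1,"x": 0,"y": -0.003,"z": 0.006,"roll": 0},{"hand": 1,"x": 0,"y": -0.003,"z": 0.006,"roll": 0},{"hand": 1,"x": 0,"y": -0.003,"z": 0.006,"roll": 0},{"hand": 1,"x": 0,"y": -0.003,"z": 0.006,"roll": 0},{"hand": 1,"x": 0,"y": -0.003,"z": 0.006,"roll": 0}]' --grip_force 70

```text
time: 8.78
tool_pos: [0.5038, 0.2378, 0.0552]
tcp_rot: [2.028, 2.399, 0.0]
wrist_force: [-0.1, 0.4, -0.2]
width: 0.102
grip_force: 68.1
```

servo_tool --targets '[{"hand": 1,"x": 0,"y": 0,"z": 0,"roll": 0},{"hand": 1,"x": 0,"y": 0,"z": 0,"roll": 0},{"hand": 1,"x": 0,"y": 0,"z": 0,"roll": 0},{"hand": 1,"x": 0,"y": 0,"z": 0,"roll": 0}]'

```text
time: 9.12
tool_pos: [0.5037, 0.2378, 0.0552]
tcp_rot: [2.029, 2.399, 0.0]
wrist_force: [0.6, 0.5, 0.1]
width: 0.104
grip_force: 68.1
```

```bash
python3 -c "
from h import *
delta((.505,.238,.057),9.5);st=bot.read_state();print(st['torque'])"
```

```text
t 9.12 pos [0.5037 0.2378 0.0552] yaz 9.6 q6 0.23 w 0.104 grip 68.1 F [0.58 0.52 0.06]
frac [-0.0001  0.0026 -0.0035] roll 0.0003 tilt [ 3.e-04  1.e-04 -1.e+00]
[ 0.0387564  -0.13228205  0.0775798 ]
```

servo_tool --targets '[{"hand": 1,"x": 0,"y": 0,"z": -0.02,"roll": 0},{"hand": 1,"x": 0,"y": 0,"z": -0.06,"roll": 0},{"hand": 1,"x": 0,"y": 0,"z": -0.11,"roll": 0},{"hand": 1,"x": 0,"y": 0,"z": -0.16,"roll": 0},{"hand": 1,"x": 0,"y": 0,"z": -0.21,"roll": 0},{"hand": 1,"x": 0,"y": 0,"z": -0.26,"roll": 0},{"hand": 1,"x": 0,"y": 0,"z": -0.31,"roll": 0},{"hand": 1,"x": 0,"y": 0,"z": -0.35,"roll": 0},{"hand": 1,"x": 0,"y": 0,"z": -0.37,"roll": 0},{"hand": 1,"x": 0,"y": 0,"z": -0.37,"roll": 0}]'

```text
time: 9.95
tool_pos: [0.5049, 0.2385, 0.2437]
tcp_rot: [2.027, 2.397, 0.008]
wrist_force: [-0.1, -0.3, -1.5]
width: 0.107
grip_force: 68.3
```

servo_tool --targets '[{"hand": 1,"x": 0,"y": 0,"z": 0,"roll": 0},{"hand": 1,"x": 0,"y": 0,"z": 0,"roll": 0},{"hand": 1,"x": 0,"y": 0,"z": 0,"roll": 0}]'

```text
time: 10.2
tool_pos: [0.5023, 0.2373, 0.2379]
tcp_rot: [-2.028, -2.397, 0.005]
wrist_force: [0.4, -0.3, -1.4]
width: 0.108
grip_force: 68.3
```

```bash
python3 -c "
from h import *
th=np.radians(99.5);u=np.array([np.cos(th),np.sin(th)]);print(u)
# TCP for funnel axis over the mouth, from TCP-axis offset at grasp: TCP(.5037,.2378) - axis(.519,.1545)
delta((.5225-.0145,-.172+.0845,.245),9.6);st=bot.read_state();print(st['torque'])
for n in('side','top'):cv2.imwrite(f'pics/{n}2.png',read_camera(n)[:,:,::-1])
"
```

```text
[-0.16504761  0.9862856 ]
t 10.2 pos [0.5023 0.2373 0.2379] yaz 9.5 q6 0.23 w 0.108 grip 68.3 F [ 0.41 -0.29 -1.37]
frac [-0.6426 -0.0965 -0.0133] roll -0.0003 tilt [-0.0036 -0.0015 -1.    ]
[ 0.06538539 -0.00699515  0.00177978]
```

servo_tool --targets '[{"hand": 1,"x": -0.03,"y": -0.005,"z": -0.012,"roll": 0},{"hand": 1,"x": -0.08,"y": -0.012,"z": -0.012,"roll": 0},{"hand": 1,"x": -0.14,"y": -0.021,"z": -0.012,"roll": 0},{"hand": 1,"x": -0.21,"y": -0.032,"z": -0.012,"roll": 0},{"hand": 1,"x": -0.28,"y": -0.042,"z": -0.012,"roll": 0},{"hand": 1,"x": -0.35,"y": -0.053,"z": -0.012,"roll": 0},{"hand": 1,"x": -0.42,"y": -0.063,"z": -0.012,"roll": 0},{"hand": 1,"x": -0.48,"y": -0.072,"z": -0.012,"roll": 0},{"hand": 1,"x": -0.53,"y": -0.08,"z": -0.012,"roll": 0},{"hand": 1,"x": -0.56,"y": -0.084,"z": -0.012,"roll": 0}]'

```text
time: 11.13
tool_pos: [0.5078, -0.0479, 0.2452]
tcp_rot: [-2.031, -2.396, 0.003]
wrist_force: [-0.1, -0.2, -0.8]
width: 0.105
grip_force: 68.3
```

servo_tool --targets '[{"hand": 1,"x": -0.03,"y": -0.005,"z": 0,"roll": 0},{"hand": 1,"x": -0.055,"y": -0.008,"z": 0,"roll": 0},{"hand": 1,"x": -0.075,"y": -0.011,"z": 0,"roll": 0},{"hand": 1,"x": -0.082,"y": -0.0125,"z": 0,"roll": 0},{"hand": 1,"x": -0.082,"y": -0.0125,"z": 0,"roll": 0},{"hand": 1,"x": -0.082,"y": -0.0125,"z": 0,"roll": 0},{"hand": 1,"x": -0.082,"y": -0.0125,"z": 0,"roll": 0}]'

```text
time: 11.72
tool_pos: [0.5092, -0.086, 0.2461]
tcp_rot: [-2.028, -2.399, -0.0]
wrist_force: [-0.1, -0.2, -0.7]
width: 0.104
grip_force: 68.3
```

```bash
python3 -c "
from h import *
delta((.5225-.0145,-.172+.0845,.245),9.6);st=bot.read_state();print(st['torque'],st['joint_vel'].round(3))
import pickle
C=cam('wrist',st)
ims={n:read_camera(n) for n in('side','top','wrist')}
for n in ims:cv2.imwrite(f'pics/{n}3.png',ims[n][:,:,::-1])
pickle.dump((st['tool_pos'],C),open('s3.pkl','wb'))
T,S=cam('top'),cam('side')
for n,c in(('T',T),('S',S),('W',C)):print(n,proj(c,[[.5225,-.172,.15],[.5225,-.172,.2],[.5225,-.172,.27],[.505,-.06,.26]]).round(1).tolist())
cr=lambda n,x,y,w,h,k:cv2.resize(ims[n][y:y+h,x:x+w,::-1],None,fx=k,fy=k,interpolation=cv2.INTER_CUBIC)
o=np.zeros((600,800,3),np.uint8)
o[:600,:400]=cr('side',310,150,100,150,4)
o[:300,400:800]=cr('top',360,165,100,75,4)
o[300:600,400:800]=cr('wrist',225,190,200,150,2)
cv2.imwrite('pics/c3.png',o)
"
```

```text
t 11.72 pos [ 0.5092 -0.086   0.2461] yaz 9.6 q6 -0.38 w 0.104 grip 68.3 F [-0.13 -0.18 -0.73]
frac [-0.0025 -0.0029  0.0021] roll -0.0001 tilt [-2.e-04  5.e-04 -1.e+00]
[ 0.02831088  0.00464282 -0.02751347] [ 0.005 -0.003 -0.    -0.001 -0.001 -0.001]
T [[415.0, 215.5], [419.7, 212.4], [427.2, 207.5], [365.8, 216.0]]
S [[359.6, 240.1], [361.2, 216.2], [363.7, 179.0], [325.9, 156.8]]
W [[323.2, 278.0], [322.9, 312.6], [322.2, 393.6], [324.7, 206.8]]
```

View pics/c3.png

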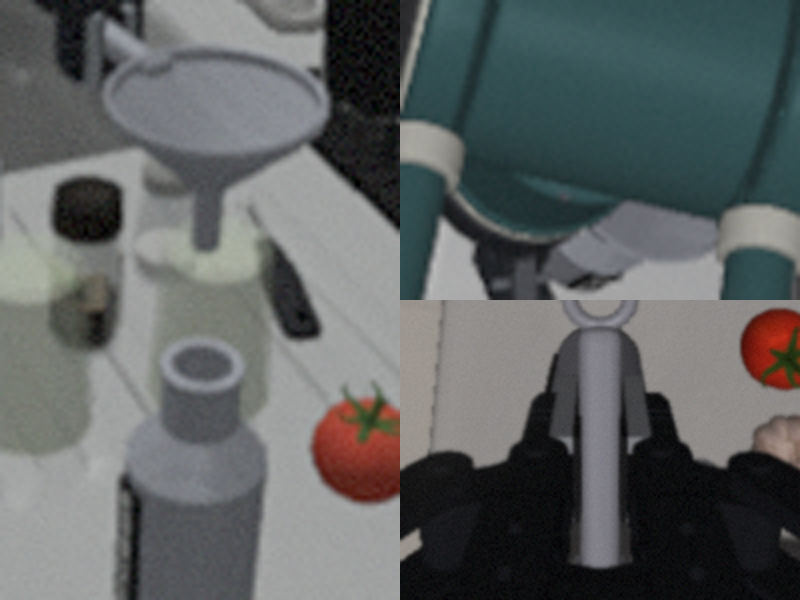

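The spout end is at side pixel about (361.5,211), the rim centre at about (364.1,175) and the mouth at (360.75,241.5). The funnel looks upright. I'll fit its pose against the robot-kinematics prediction.

```bash
cat > fit.py <<'E'
from h import *
from scipy.optimize import least_squares
S=cam('side');a=np.linspace(0,2*np.pi,181)
u=np.array([np.cos(np.radians(99.5)),np.sin(np.radians(99.5)),0]);ax=np.array([np.cos(np.radians(9.5)),np.sin(np.radians(9.5)),0])
def ring(c,r,Rm=np.eye(3)): return c+ (Rm@np.array([r*np.cos(a),r*np.sin(a),0*a])).T
def ext(p): q=proj(S,p);return np.r_[q.min(0)[0],q.max(0)[0],q.min(0)[1],q.max(0)[1]]
def fun(p,b,tilt):
    Rm=R.from_rotvec(ax*tilt).as_matrix();B=np.r_[b[0],b[0],b[1],b[1]]
    return ext(ring(p+Rm@[0,0,.071],.0435,Rm))+B, ext(ring(p,.006,Rm))+B
E
python3 - <<'E'
from fit import *
m=np.array([.5225,-.172,.15])
f=lambda l,r,t,b:np.array([310+l/4,310+r/4,150+t/4,150+b/4])
mo=f(160,245,338,391); print('mouth obs',mo,'pred',ext(ring(m,.018)))
b=(mo-ext(ring(m,.018))); b=np.array([b[:2].mean(),b[2:].mean()]);print('bias',b)
p0=np.array([.5245,-.1693,.205]);ro=f(103,330,47,157);so=f(194,220,240,251)
r,s=fun(p0,b,0);print('rim',r.round(1),'obs',ro.round(1));print('spout',s.round(1),'obs',so.round(1))
E
```

```text
mouth obs [350.   371.25 234.5  247.75] pred [349.05418556 370.10897665 233.7052125  246.80924656]
bias [1.04341889 0.86777047]
rim [337.2 393.7 162.7 189.9] obs [335.8 392.5 161.8 189.2]
spout [359.1 366.4 211.3 215.5] obs [358.5 365.  210.  212.8]
```

```bash
python3 - <<'E'
from fit import *
g=cv2.cvtColor(cv2.imread('pics/side3.png'),cv2.COLOR_BGR2GRAY)
for x in(360,361,362,363):print(x,g[200:220,x])
for y in(203,206,209):print(y,g[y,352:372])
for x in(355,363,364,370):print('rim',x,g[156:170,x])
for y in(174,176):print('rimL',y,g[y,330:342],'R',g[y,386:398])
x=361;print('mouth',g[230:253,x]);
for y in(240,242):print('mL',g[y,345:356],'mR',g[y,365:376])
E
```

```text
360 [ 89  78  87  79  82  85  83  82  80  80  84  76 101 144 164 169 169 172
 161 153]
361 [ 82  79  78  83  83  80  80  86  85  86  84  77  99 140 165 174 174 168
 162 157]
362 [ 82  83  81  81  80  85  81  85  81  84  82  82  99 142 165 167 169 166
 164 157]
363 [ 78  81  83  81  80  81  85  82  76  80  76  87 119 155 169 168 166 166
 161 158]
203 [131 127 133 136 133 129 107  86  79  83  81  81  87 114 151 162 162 159
 158 150]
206 [138 134 136 144 149 140 112  89  83  80  81  85  96 138 164 169 171 169
 162 159]
209 [166 166 164 166 165 142 107  84  80  86  84  80 101 152 167 171 168 171
 170 169]
rim 355 [159 147 142 134 130 136 118  91  88 114 127 132 130 134]
rim 363 [162 161 163 162 158 142 118  91  94 122 130 139 135 135]
rim 364 [162 163 162 163 158 144 122  92  93 118 131 139 133 138]
rim 370 [159 161 161 164 164 163 147 107  83 101 122 136 137 134]
rimL 174 [ 93  92  89  88  85 100 124 120 113 120 122 120] R [138 132 115 112 135 129  77  20  16  12  29  19]
rimL 176 [ 93  92  90  87  87  89 114 128 129 123 121 123] R [143 144 136 125 132 125  81  36  41  45  66  49]
mouth [122 125 123 127 141 146 121  87  83  78  86  84  84  82  86 113 134 130
  99  79  80  85  84]
mL [161 160 148 133 134 149 153 138 108  84  79] mR [ 82  83 101 143 155 143 128 117 119 120 119]
mL [162 157 147 134 127 129 150 151 125 100  80] mR [ 86  92 101 140 152 144 123 118 120 120 123]
```

```bash
python3 - <<'E'
from fit import *
p0=np.array([.5245,-.1693,.205])
for b in((1.04,.87),(.7,.5)):
  for tf in(None,0):
    def F(v):
        r,s=fun(v[:3],b,v[3] if tf is None else 0)
        return np.r_[(r[0]-335.7)/.5,(r[1]-391.8)/.5,(r[2]-161.5)/.5,(s[0]-358.3)/.5,(s[1]-364.8)/.5,(s[3]-212.7)/.5,(v[:3]-p0)/.003,v[3]/.03]
    r=least_squares(F,np.r_[p0,0],x_scale=[.01,.01,.01,.1],diff_step=1e-4);print(b,r.x.round(4),(r.fun[:6]*.5).round(2),r.cost.round(1))
E
```

```text
(1.04, 0.87) [ 0.5242 -0.1653  0.2066 -0.0158] [-0.03  0.04 -0.55 -0.36  0.43  0.69] 3.4
(1.04, 0.87) [ 0.524  -0.165   0.2064  0.    ] [ 0.15  0.25 -0.59 -0.56  0.23  0.73] 3.8
(0.7, 0.5) [ 0.5246 -0.1658  0.2061 -0.016 ] [-0.04  0.04 -0.57 -0.37  0.42  0.68] 3.1
(0.7, 0.5) [ 0.5244 -0.1655  0.2059  0.    ] [ 0.15  0.26 -0.61 -0.58  0.21  0.72] 3.6
```

```bash
python3 - <<'E'
from h import *
g=cv2.cvtColor(cv2.imread('pics/top3.png'),cv2.COLOR_BGR2GRAY)
T=cam('top');a=np.linspace(0,2*np.pi,361)
def low(p,cols):
    q=proj(T,np.c_[p[0]+.0435*np.cos(a),p[1]+.0435*np.sin(a),np.full(361,p[2])]);c=q.mean(0);k=q[:,1]>c[1];q=q[k];q=q[q[:,0].argsort()];return np.interp(cols,q[:,0],q[:,1])
cols=np.arange(412,440,3)
for c in cols:print(c,g[216:240,c])
for p in((.5245,-.1693,.277),(.524,-.165,.277)):print(low(p,cols).round(1))
# mouth bias in same camera
print(proj(T,[.5225,-.172,.15]),'obs 415,216.7 / 414.5,216')
E
```

```text
412 [ 51  61  76  94 106 110 109 114 122 125 124 125 124 121 122 117 121 101
  55 109 151 163 163 163]
415 [ 96 107 106 108 107 109 109 110 110 113 122 125 120 116 118 117 108  99
 121 150 163 165 165 164]
418 [105 110 109 110 110 109 108 108 108 109 110 116 124 120 113 131 153 164
 164 163 163 165 162 162]
421 [ 88 108 109 109 110 110 109 109 110 113 112 113 115 128 150 162 162 161
 163 165 165 163 164 164]
424 [ 69 100 113 115 112 113 114 117 113 112 112 112 110 117 139 158 163 163
 162 161 162 163 162 164]
427 [ 45  74 106 115 116 117 117 117 114 114 115 113 115 119 138 159 162 163
 163 164 163 162 162 163]
430 [ 51  57  94 118 116 119 121 121 119 116 116 113 116 122 142 161 162 162
 165 162 163 162 162 165]
433 [ 52  50  55  94 119 120 119 123 123 118 117 115 120 133 150 161 162 163
 160 162 162 163 162 164]
436 [ 55  52  47  76 109 121 120 119 122 121 112 114 137 153 162 161 161 160
 161 164 161 162 162 162]
439 [ 57  53  50  51  67  82  99 112 111 105 111 122 120 119 138 160 162 158
 155 155 156 148 147 148]
[224.2 226.2 227.7 228.7 229.3 229.6 229.4 228.9 227.9 226.5]
[226.  227.6 228.7 229.4 229.8 229.7 229.2 228.4 227.  225.1]
[[414.95822743 215.50095916]] obs 415,216.7 / 414.5,216
```

servo_tool --targets '[{"hand": 1,"x": -0.009,"y": -0.0055,"z": 0,"roll": 0},{"hand": 1,"x": -0.009,"y": -0.0055,"z": 0.02,"roll": 0},{"hand": 1,"x": -0.009,"y": -0.0055,"z": 0.045,"roll": 0},{"hand": 1,"x": -0.009,"y": -0.0055,"z": 0.07,"roll": 0},{"hand": 1,"x": -0.009,"y": -0.0055,"z": 0.08,"roll": 0},{"hand": 1,"x": -0.009,"y": -0.0055,"z": 0.08,"roll": 0},{"hand": 1,"x": -0.009,"y": -0.0055,"z": 0.08,"roll": 0},{"hand": 1,"x": -0.009,"y": -0.0055,"z": 0.08,"roll": 0},{"hand": 1,"x": -0.009,"y": -0.0055,"z": 0.08,"roll": 0}]'

```text
time: 12.62
tool_pos: [0.5078, -0.0918, 0.2068]
tcp_rot: [2.028, 2.398, 0.001]
wrist_force: [-0.6, 0.2, -0.7]
width: 0.105
grip_force: 68.3
```

```bash
python3 - <<'E'
from fit import *
delta((.5072,-.091,.246),9.6)
for n in('side','top'):cv2.imwrite(f'pics/{n}4.png',read_camera(n)[:,:,::-1])
g=cv2.cvtColor(cv2.imread('pics/side4.png'),cv2.COLOR_BGR2GRAY)
b=(1.04,.87)
for p in((.5225,-.172,.166),):
    r,s=fun(np.array(p),b,0);print('pred rim',r.round(1),'spout',s.round(1),'mouth',(ext(ring(np.array([.5225,-.172,.15]),.018))+[1.04,1.04,.87,.87]).round(1))
for y in(217,220,223,226,229):print(y,g[y,350:372])
for x in(359,360,361,362):print(x,g[222:252,x])
for x in(350,357,364,371):print('rimtop',x,g[174:190,x])
for y in(194,196):print('L',g[y,328:342],'R',g[y,384:398])
t=cv2.cvtColor(cv2.imread('pics/top4.png'),cv2.COLOR_BGR2GRAY)
T=cam('top')
q=proj(T,ring(np.array([.5225,-.172,.237]),.0435));print('top pred',q.min(0),q.max(0))
for c in range(412,446,3):print(c,t[216:238,c])
E
```

```text
t 12.62 pos [ 0.5078 -0.0918  0.2068] yaz 9.5 q6 -0.39 w 0.105 grip 68.3 F [-0.6   0.18 -0.67]
frac [ 0.0016 -0.0008 -0.0784] roll -0.0003 tilt [ 1.2e-03 -3.0e-04 -1.0e+00]
pred rim [336.2 391.  184.3 213.4] spout [357.6 364.7 231.4 235.7] mouth [350.1 371.1 234.6 247.7]
217 [116 116 116 107  97  89  82  78  74  80  73  79  75  79  76  74  79  84
  86  93 110 133]
220 [128 123 122 119 120 125 124 115  98  81  83  76  84  80  87 111 123 135
 140 141 136 128]
223 [137 136 131 130 131 124 124 117  98  84  82  81  84  80  92 111 120 119
 120 118 117 121]
226 [141 131 130 126 126 122 129 113  93  84  83  83  87  79  91 111 122 126
 123 122 122 115]
229 [137 129 130 125 126 128 127 108  97  88  80  88  82  88  99 116 123 125
 123 117 126 125]
359 [ 84  84  85  85  84  87  86  88  85  79  83  92 127 142 116  90  86  82
  87  88  84  91  92 125 142 126  92  81  85  79]
360 [ 83  82  87  86  83  81  88  80  86  87  82  96 123 137 117  89  83  87
  89  87  85  86  93 116 140 125 100  83  80  84]
361 [ 79  81  84  80  83  83  79  88  86  86  81  92 123 140 122  88  86  84
  88  87  84  85  89 1
[... 1207 characters left out ...]
3 113 113 121 142
 162 162 162 164]
427 [ 62  60  57  57  56  52  50  73 104 120 118 117 114 112 114 116 123 143
 161 163 163 162]
430 [ 61  61  59  59  56  57  53  51  86 117 120 120 117 115 114 118 132 152
 161 161 161 162]
433 [ 63  62  60  59  60  54  55  51  53  94 121 120 121 117 115 121 145 161
 163 162 165 162]
436 [ 65  62  61  61  57  53  56  52  52  58  62  79  95 110 122 127 131 143
 156 158 163 160]
439 [ 63  62  58  59  54  65 106 128 128 131 133 134 140 143 137 105  61  55
  55  55  54  58]
442 [ 53  56  53  54  75 120 147 149 149 150 148 150 152 146 111  64  62  62
  64  63  66  63]
445 [ 52  58  57  59  93 137 157 158 157 159 159 161 162 144 102  68  68  68
  69  68  68  69]
```

```bash
python3 - <<'E'
from fit import *
g=cv2.cvtColor(cv2.imread('pics/side4.png'),cv2.COLOR_BGR2GRAY)
for x in(354,359,364,369,374):print('rimbot',x,g[200:222,x])
for y in(190,193,199,202,205):print(y,'L',g[y,328:342],'R',g[y,380:396])
h=cv2.cvtColor(cv2.imread('pics/side0.png'),cv2.COLOR_BGR2GRAY)
E
```

```text
rimbot 354 [124 131 124 127 127 127 125 125 121 124 125 114  89  81  78  77  85  97
 110 116 120 121]
rimbot 359 [131 129 131 132 130 130 131 127 130 126 131 132 113  88  84  78  77  80
  79  78  81  83]
rimbot 364 [138 139 134 130 130 134 136 132 133 137 135 134 122 105  84  85  78  76
  81  81  87  90]
rimbot 369 [134 136 140 138 141 139 137 137 136 138 137 138 120 103  85  84  77  93
 132 151 141 123]
rimbot 374 [141 139 138 141 139 140 140 142 146 142 142 128 102  84  84  95 126 136
 122 115 114 120]
190 L [ 60  31  26  61  76  85  78  66  92  86  81 102 113 111] R [ 97 100 122 135 154 158 162 163 165 160 139  90  33  14  29  31]
193 L [143 111  84  89  88  83  75  96 135 141 117  96  92 108] R [141 136 128 115  98 109 134 151 159 162 163 166 161 137  89  37]
199 L [ 38  44  43  46  42  45  49  66 108 123 125 120 123 123] R [138 138 144 142 143 147 144 129 122 135 144 159 164 162 164 165]
202 L [ 27  29  36  38  19  31  24  23  46 104 121 131 126 122] R [141 141 144 142 146 138 144 143 139 137 151 160 161 164 162 159]
205 L [ 13  28  18  18   6  31  27   0  17  26  67  90 113 121] R [141 142 142 146 145 146 135 122 125 148 161 164 161 164 164 164]
```

servo_tool --targets '[{"hand": 1,"x": -0.003,"y": 0,"z": 0.01,"roll": 0},{"hand": 1,"x": -0.003,"y": 0,"z": 0.025,"roll": 0},{"hand": 1,"x": -0.003,"y": 0,"z": 0.04,"roll": 0},{"hand": 1,"x": -0.003,"y": 0,"z": 0.055,"roll": 0},{"hand": 1,"x": -0.003,"y": 0,"z": 0.067,"roll": 0},{"hand": 1,"x": -0.003,"y": 0,"z": 0.072,"roll": 0},{"hand": 1,"x": -0.003,"y": 0,"z": 0.072,"roll": 0},{"hand": 1,"x": -0.003,"y": 0,"z": 0.072,"roll": 0},{"hand": 1,"x": -0.003,"y": 0,"z": 0.072,"roll": 0},{"hand": 1,"x": -0.003,"y": 0,"z": 0.072,"roll": 0}]'

```text
time: 13.55
tool_pos: [0.5079, -0.0932, 0.1707]
tcp_rot: [2.028, 2.398, 0.001]
wrist_force: [-0.8, -0.3, -1.1]
width: 0.106
grip_force: 68.3
```

```bash
python3 - <<'E'
from fit import *
delta((.5072,-.0925,.171),9.6);st=bot.read_state();print(st['torque'],st['joint_vel'].round(4))
for n in('side','top'):cv2.imwrite(f'pics/{n}5.png',read_camera(n)[:,:,::-1])
g=cv2.cvtColor(cv2.imread('pics/side5.png'),cv2.COLOR_BGR2GRAY)
r,s=fun(np.array((.5225,-.172,.133)),(1.04,.87),0);print('pred rim',r.round(1),s.round(1), 'junction',ext(ring(np.array([.5225,-.172,.161]),.006))+[1.04,1.04,.87,.87])
for y in(235,237,239,241,243):print(y,g[y,346:375])
for x in(360,361,362):print(x,g[225:252,x])
for x in(358,364,368):print('rimtop',x,g[194:208,x],'bot',g[224:240,x])
for y in(212,216,219):print('L',g[y,328:342],'R',g[y,380:396])
t=cv2.cvtColor(cv2.imread('pics/top5.png'),cv2.COLOR_BGR2GRAY)
q=proj(cam('top'),ring(np.array([.5225,-.172,.204]),.0435));print('top pred',q.min(0),q.max(0))
for c in range(412,444,3):print(c,t[222:242,c])
E
```

```text
t 13.55 pos [ 0.5079 -0.0932  0.1707] yaz 9.6 q6 -0.4 w 0.106 grip 68.3 F [-0.81 -0.33 -1.07]
frac [ 0.0016 -0.0012 -0.0006] roll -0.0003 tilt [ 1.e-03 -3.e-04 -1.e+00]
[0.04421271 0.00523799 0.05100285] [ 0.0003 -0.002  -0.0021  0.0003 -0.001   0.0006]
pred rim [335.8 389.1 200.8 231. ] [356.6 363.5 246.5 250.9] junction [357.42027473 364.50129699 233.73108383 238.06002184]
235 [161 154 145 137 133 130 124 114  99  88  79  72  82  83  80  75  81  81
  78  76  76  81  83  82  93 104 112 116 120]
237 [159 148 142 135 132 144 157 155 142 110  89  82  80  80  76  79  75  77
  80  89 117 136 140 132 124 124 121 122 123]
239 [160 148 139 132 147 154 147 113  92  81  83  88  85  82  82  84  85  79
  79  84 101 123 150 152 141 127 121 120 122]
241 [158 149 137 129 142 151 148 112  85  81  85  88  90  84  83  90  87  82
  88  84  88 102 139 153 149 128 117 120 120]
243 [158 148 134 125 121 140 152 145 130 108  92  87  84  88  84  81  81  81
  81  92 104 122 151 152 133 116 118 119 120]
360 [133 135 133 138 136 137 133 114  94  78  80  77  76  81  82  84  83  84
  84  89 113 144 124 102  79  
[... 1360 characters left out ...]
163]
421 [ 56  57  51  54  88 112 115 115 113 113 111 118 132 151 164 161 164 163
 162 162]
424 [ 59  55  55  49  57  93 116 113 114 116 114 116 131 152 163 163 162 160
 163 164]
427 [ 59  56  52  54  52  74 106 118 117 116 119 120 138 158 162 162 163 163
 164 162]
430 [ 58  60  56  53  50  52  66  90 111 107 111 132 150 162 162 161 162 163
 164 162]
433 [ 57  62  84 110 117 115 120 122 133 141 137 117  99  98  95  81  69  72
  62  49]
436 [ 83 125 142 141 141 142 143 149 149 112  59  60  59  59  61  60  62  60
  62  61]
439 [114 152 153 153 154 153 158 160 132  87  66  68  67  67  65  68  65  66
  66  67]
442 [116 155 155 155 154 155 159 161 147 105  69  66  67  65  66  68  69  68
  67  64]
```

Rim centre measures about (.523,-.175), against the mouth at (.5225,-.172), and the spout end is about 18 mm below the lip. I'll make a small trim back and settle.

servo_tool --targets '[{"hand": 1,"x": 0.002,"y": 0,"z": -0.003,"roll": 0},{"hand": 1,"x": 0.004,"y": 0,"z": -0.003,"roll": 0},{"hand": 1,"x": 0.004,"y": 0,"z": -0.003,"roll": 0},{"hand": 1,"x": 0.004,"y": 0,"z": -0.003,"roll": 0},{"hand": 1,"x": 0.004,"y": 0,"z": -0.003,"roll": 0},{"hand": 1,"x": 0.004,"y": 0,"z": -0.003,"roll": 0},{"hand": 1,"x": 0.004,"y": 0,"z": -0.003,"roll": 0},{"hand": 1,"x": 0.004,"y": 0,"z": -0.003,"roll": 0},{"hand": 1,"x": 0.004,"y": 0,"z": -0.003,"roll": 0},{"hand": 1,"x": 0.004,"y": 0,"z": -0.003,"roll": 0}]'

```text
time: 14.48
tool_pos: [0.5072, -0.0911, 0.1716]
tcp_rot: [-2.029, -2.399, 0.0]
wrist_force: [-0.5, 0.5, -1.3]
width: 0.104
grip_force: 68.3
```

```bash
python3 - <<'E'
from fit import *
delta((.5072,-.0915,.171),9.6)
# bottle unmoved since before lowering: template match of the bottle body between pictures
im=cv2.cvtColor(read_camera('side'),cv2.COLOR_RGB2GRAY);ref=cv2.imread('pics/side3.png',0)
m=cv2.matchTemplate(im[250:330,325:395],ref[255:320,332:385],cv2.TM_CCOEFF_NORMED);print(cv2.minMaxLoc(m),'expect (7,5)')
print(ticket.finish_job())
E
```

```text
t 14.48 pos [ 0.5072 -0.0911  0.1716] yaz 9.6 q6 -0.39 w 0.104 grip 68.3 F [-0.48  0.54 -1.3 ]
frac [-0.0007 -0.      0.0013] roll -0.0003 tilt [-1.e-04  0.e+00 -1.e+00]
(0.1492806375026703, 0.996360182762146, (17, 0), (7, 5)) expect (7,5)
the job is handed in; nothing more can be done
None
```

The job is handed in: the bottle's window faces the front edge to within about 1°, and I measured the funnel held over it, centred to within an estimated 2–3 mm of the mouth with its spout about 17 mm below the lip; the hand-in gave no verdict.

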